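# Stand the mailing tube up for filling

### The job

Two square cardboard mailing tubes lie on the packing bench. Tip the longer one up, on the spot, until it stands by itself on its closed end with its open mouth upward: raise the mouth end while the closed end stays on the bench as the pivot, and do not carry the tube through the air. It is thin card, so hold it with a light grip, and leave the shorter tube and everything else on the bench where it is.

Things in the scene. Friction and masses are not known exactly. Their poses are not given: they have to be found in the camera images.
- long_tube: the longer mailing tube, loose, lying on one flat side, 0.1 to 0.2 kg: square section 48 x 48 mm, 190 mm long, brown card walls 3 mm thick, one end closed, the other an open mouth. Origin at the centre of the closed end's outer face, 24 mm above the bench top (z = 0) when lying; z axis along the tube towards the mouth, x and y square to its sides; centre of mass about 80 mm from the closed end
- long_tube_foot (a point): centre of the tube's closed end (a flush, flat white plug 18 mm thick), on its outer face: 24 mm above the bench when lying, 0 when standing. The card is thin: the force of the fingers on the tube, both fingers added, must stay under 90 N; 20 to 30 N per finger is ample
- long_tube_mouth (a point): centre of the tube's open mouth (42 x 42 mm inside), 190 mm from the closed end along the tube's axis
- short_tube: the other mailing tube: same 48 x 48 mm square section and make but only 125 mm long, lying near the long one; origin and axes as for the long tube. Leave it lying
- tape_roll: roll of packing tape lying flat, 100 mm across, 48 mm high; origin under its centre
- phone: phone lying flat, 150 x 72 x 9 mm; origin under its centre
- cork_jar: standing glass jar with cork, 60 mm across, 110 mm high; origin under its centre
- carton: closed small carton, 150 x 110 x 70 mm high; origin under its centre
- scissors: scissors lying flat, about 190 x 95 x 12 mm; origin near the pivot
- spray_bottle: standing white bottle, 64 mm across, 170 mm high; origin under its centre

How it is judged:
On the way:
1. the tube is tipped part-way up (30 to 60 degrees from vertical) with its mouth end raised and its closed end still down on the bench (angle between long_tube's own z axis and vertical between 0.5 and 1.05 rad and height (world z) of long_tube_mouth above 0.08 m and height (world z) of long_tube_foot below 0.045 m), for 0.1 s.
At the end, for the whole second after the job is handed in: The long tube stands by itself on the bench on its closed end, mouth up, within 3.4 degrees of vertical, at rest and released, its closed end within 120 mm of where it began (angle between long_tube's own z axis and vertical below 0.06 rad and height (world z) of long_tube_foot below 0.005 m and height (world z) of long_tube_mouth above 0.18 m and distance of long_tube_foot from where it was at the start of the episode below 0.12 m and linear speed of long_tube below 0.02 m/s and angular speed of long_tube below 0.1 rad/s and contact force between long_tube and the fingers below 0.1 N); the robot touches nothing.
It fails at once if the closed end is lifted clear of the bench (more than about 15 mm of air under it) (height (world z) of long_tube_foot above 0.052 m or (angle between long_tube's own z axis and vertical below 0.35 rad and height (world z) of long_tube_foot above 0.03 m)).
It fails at once if the thin card tube is squeezed or pressed by the fingers with more than 90 N in all (contact force between long_tube and the fingers above 90 N).
It fails at once if the shorter tube or another thing on the bench is moved by more than 30 mm (distance of any of short_tube, tape_roll, phone, cork_jar, carton, scissors, spray_bottle from where it was at the start of the episode above 0.03 m).
It also fails if it takes over 38 s, if anything falls off the work surface, if the arm or the gripper's body presses on something with over 40 N, if the wrist force passes 120 N, or if a joint passes its speed limit or range.

### The arm

A 7-joint arm with a two-finger parallel gripper is mounted at the origin on the work surface. World frame = base frame: x ahead of the robot, y to its left, z up, the work surface at z = 0. Lengths are in m, angles in rad, forces in N, time in s.
With the tool pointing down it reaches from about 0.35 to 0.9 m from the base axis. Payload 19.9 kg.
Tool frame: the origin (TCP) lies at the very end of the fingers, on their centre line; the grasp point (between the pads) lies 19 mm behind it; y points along the fingers, x is the direction in which the jaws open and shut, and the axes are right-handed (so a half turn about y gives the same grasp; the last joint's range is limited). The gripper opens to 94 mm and grips with 3 to 60 N. Pads are 16 mm wide; open, the fingers measure 119 mm over their backs; the gripper's body (75 mm by 177 mm) begins 78 mm behind the grasp point.
Start: joints at [1.187, 0.417, -0.01, 1.614, 0.005, 1.111, -0.053], TCP at [0.21, -0.589, 0.205] pointing down, gripper open.
Joint ranges: [-2.81, 2.81], [-0.39, 2.02], [-1.27, 1.25], [0.06, 2.57], [-1.19, 4.33], [0.19, 2], [-2.82, 2.82]. Speed limits (rad/s): [1.89, 1.89, 2.39, 2.39, 3.01, 3.01, 3.01].

### API

Orientations are given as [roll, pitch, yaw] about the fixed x, y, z axes, in that order (R = Rz(yaw) Ry(pitch) Rx(roll)).
In Python, from rig import * gives the robot as it stands.
- The arm moves only by the tool play_rows, never from a script. Its argument "commands" is a list that holds one entry, the list of rows, each a list of 7 numbers: the shift along the tool's x, y, z in mm, then the turn, a rotation vector about the tool's x, y, z in rad, then the opening in per cent of the stroke, from 0 (shut) to 100 (fully open). A call has exactly 8 rows; each row is the pose to reach, as a shift and turn from the pose commanded when the call began, along the tool's axes at that moment; what a row does not reach only later rows make up. A row lasts 1/8 s, in which the tool goes at most 62.5 mm and 10.7 degrees, less where a joint would pass 70% of its speed; a pose out of reach is approached as far as the arm can. A call with a gripper value outside its range is refused whole. The fingers move at their own pace and stop on an object; "grip_force" is the grip in N (left out, the last holds). Time passes only in rows, so rows that repeat a pose let the fingers close, or fill a call up. It gives the time, the measured TCP pose, the force and the opening at its end, in the units of the state.
- state(): the state, without advancing time (a new reading comes with each control period).
- get_image(name): name is "side" or "top" or "wrist"; returns (picture, depth): 384x512x3 uint8, blue, green, red; 384x512 float32, m along the optical axis (not along the pixel's ray), 0 where there is no reading.
- calibration(name): a dict with "fx", "fy", "cx", "cy" (pixels), "rvec" (rotation vector, rad) and "tvec" (3), from world to camera coordinates, as OpenCV has them. Camera axes: x right, y down, z forward; pixel columns grow to the right and rows downward; lengths in m; the calibration is good to about 2 mm. The wrist camera is an equidistant fisheye: a pixel r from the principal point sees the ray r / f radians off the axis. A picture is of the moment at which its call begins: read the wrist's pose just before it. calibration takes no time and is no camera call; for the wrist camera it gives the pose at the moment of the call.
- hand_in(): hands the job in, once; it reports no verdict.
Trained networks look in the newest picture that a camera, given by its name, has taken for a name from the list of things; names that differ only in an ending like _2 or _b are one class to them, and where a whole thing is asked for, a point or a joint stands for the part that bears it (a point fixed in the world has none). Each returns a list of dicts, best first, with "conf" (0 to 1); they miss things now and then, are a little off and sometimes report something else, mostly with a low value. They report only what shows in the picture. A call takes as long as a camera call.
- recognise(name, camera): "bbox" ([left, top, right, bottom] in pixels, round what is visible of it).
- outline_of(name, camera): "mask" (384x512 bool, what is visible of it) and "bbox" ([left, top, right, bottom] in pixels, round what is visible of it).
The state is a dict: "clock": time; "joints": joint angles; "qd": joint speeds; "tau": joint torques, N m; "tcp_pos": TCP position; "eef_rot": TCP orientation; "force": force on the tool from outside, world axes, zero at the start; "moment": the same for the moment, N m; "width": finger opening in m.
Only numpy, scipy, OpenCV 4.12 (cv2) and the standard library are available. Lean on these libraries where they do the work, as an engineer would, in place of code of your own. Each camera call takes 0.05 s, during which the arm holds its last target.

## Working session

There is one attempt and no reset: what is moved stays moved. The work goes in short steps, Python scripts to look and compute and a tool call to move; the robot and the scene stay as the last step left them, time stands still between calls to the robot, and variables do not carry over. Pictures are saved under pics/ and viewed, and the job is handed in when it is done.

Besides the shell and the picture viewer there is one more tool, called after ">>>" by a JSON object that holds its "api" and its "payload". play_rows: Moves the arm, as the interface text tells. Its arguments: {"type":"object","properties":{"commands":{"type":"array"},"grip_force":{"type":"number"}},"required":["commands"]}

```bash
ls; mkdir -p pics
python3 - <<'E'
from rig import *
import cv2
print(state())
for n in ["side","top","wrist"]:
    p,d=get_image(n); cv2.imwrite(f"pics/a_{n}.png",p); print(n,calibration(n))
    for t in ["long_tube","short_tube"]:
        print(n,t,[(round(o["conf"],2),[int(v) for v in o["bbox"]]) for o in recognise(t,n)])
E
```

```text
pics
{'clock': 0.0, 'joints': array([ 1.18647052,  0.41794976, -0.01029339,  1.61416302,  0.00467014,
        1.11069848, -0.05298577]), 'qd': array([-0.00026908,  0.00063972, -0.00069076,  0.00071323, -0.00022958,
        0.00069279, -0.00312656]), 'tau': array([ 1.02236037e-03, -8.51244807e+01,  6.38966337e-01, -4.25989044e+01,
       -4.88506921e-02,  1.86330546e-02,  8.15058161e-05]), 'tcp_pos': array([ 0.20995946, -0.58828304,  0.20484513]), 'eef_rot': array([-1.57086370e+00,  1.19271845e-03, -1.22797019e+00]), 'force': array([-0.25123844, -0.65432546,  0.45589248]), 'moment': array([ 0.03575908, -0.03940922,  0.02657042]), 'width': 0.09383336524247346}
side {'fx': 425.06348336008733, 'fy': 425.06348336008733, 'cx': 257.9012060794483, 'cy': 191.3896757046669, 'rvec': array([ 0.14216134, -2.84568819,  1.17308958]), 'tvec': array([0.6039596 , 0.08318421, 1.23585988])}
side long_tube [(0.85, [257, 225, 294, 292])]
side short_tube [(0.59, [269, 142, 297, 177])]
top {'fx': 447.13774827232993, 'fy': 447.13774827232993, 'cx': 253.1668084782118, 'cy': 189.14783969095328, 'rvec': array([ 2.10846828, -2.12486237,  0.21959577]), 'tvec': array([-0.00571042,  0.60339194,  1.31673416])}
top long_tube [(0.65, [154, 199, 221, 225])]
top short_tube [(0.56, [290, 195, 336, 224])]
wrist {'fx': 297.3186396354542, 'fy': 297.3186396354542, 'cx': 257.5600083466549, 'cy': 192.38408921735294, 'rvec': array([-2.37844973,  1.67587238,  0.23281902]), 'tvec': array([-0.62411531, -0.02825659,  0.39226764])}
wrist long_tube []
wrist short_tube []
```

View pics/a_top.png

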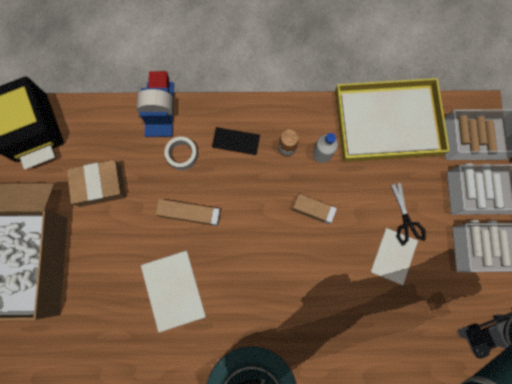

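View pics/a_side.png

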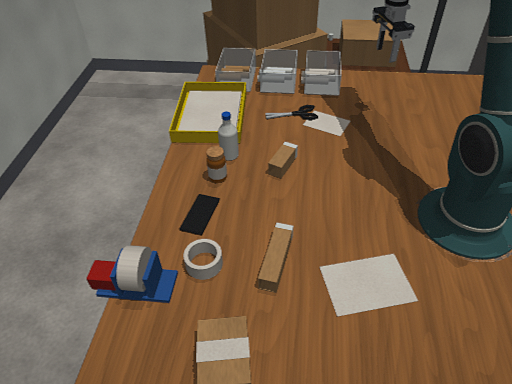

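```bash
cat > h.py <<'E'
from rig import *
import numpy as np, cv2
from scipy.spatial.transform import Rotation as R
def pts(d,m,c):
    v,u=np.nonzero(m&(d>0)); z=d[v,u]
    P=np.c_[(u-c["cx"])/c["fx"]*z,(v-c["cy"])/c["fy"]*z,z]
    A=R.from_rotvec(c["rvec"]).as_matrix()
    return (P-c["tvec"])@A
def proj(P,c):
    q,_=cv2.projectPoints(np.array(P,float).reshape(-1,1,3),c["rvec"],c["tvec"],np.array([[c["fx"],0,c["cx"]],[0,c["fy"],c["cy"]],[0,0,1.]]),None)
    return q.reshape(-1,2)
E
python3 - <<'E'
from h import *
for n in ["side","top"]:
    p,d=get_image(n); c=calibration(n)
    for t in ["long_tube","short_tube","tape_roll","phone","cork_jar","carton","scissors","spray_bottle"]:
        o=outline_of(t,n)
        if not o: print(n,t,"none");continue
        m=o[0]["mask"]; P=pts(d,cv2.erode(m.astype(np.uint8),np.ones((3,3)))>0,c)
        print(n,t,round(o[0]["conf"],2),"min",np.percentile(P,2,0).round(3),"max",np.percentile(P,98,0).round(3))
        if "tube" in t:
            top=P[P[:,2]>np.percentile(P[:,2],90)-.006][:,:2]
            r=cv2.minAreaRect((top*1000).astype(np.float32)); print("   rect",r, cv2.boxPoints(r).round().tolist(), "ztop",np.percentile(P[:,2],90))
        
p,d=get_image("top")
cv2.imwrite("pics/b_top.png",cv2.resize(p[160:260,120:360],None,fx=3.3,fy=3.3,interpolation=cv2.INTER_CUBIC))
p,d=get_image("side")
cv2.imwrite("pics/b_side.png",cv2.resize(p[120:310,200:360],None,fx=3,fy=3,interpolation=cv2.INTER_CUBIC))
E
```

```text
side long_tube 0.63 min [ 0.507  0.113 -0.001] max [0.568 0.288 0.049]
   rect ((537.1273803710938, 198.6339111328125), (185.36599731445312, 46.1841926574707), 81.21289825439453) [[500.0, 111.0], [546.0, 104.0], [574.0, 287.0], [528.0, 294.0]] ztop 0.047751793262257244
side short_tube 0.86 min [ 0.51  -0.244 -0.001] max [ 0.582 -0.134  0.049]
   rect ((546.2757568359375, -192.21267700195312), (120.9920654296875, 44.74766159057617), 69.46918487548828) [[504.0, -241.0], [546.0, -257.0], [588.0, -143.0], [547.0, -128.0]] ztop 0.04751292863344816
side tape_roll 0.82 min [0.684 0.182 0.003] max [0.775 0.272 0.048]
side phone 0.82 min [ 0.742 -0.019  0.004] max [0.813 0.119 0.011]
side cork_jar 0.76 min [ 0.726 -0.134  0.01 ] max [ 0.773 -0.089  0.11 ]
side carton 0.84 min [0.574 0.414 0.065] max [0.686 0.551 0.071]
side scissors 0.8 min [ 0.45  -0.54  -0.005] max [ 0.615 -0.46   0.012]
side spray_bottle 0.77 min [ 0.706 -0.232  0.012] max [ 0.758 -0.201  0.167]
top long_tube 0.75 min [0.504 0.102 0.042] max [0.562 0.278 0.054]
   rect ((534.3347778320312, 190.39120483398438), (185.4053497314453, 44.387813568115234), 80.47441101074219) [[497.0, 103.0], [541.0, 95.0], [572.0, 278.0], [528.0, 285.0]] ztop 0.0521207114839043
top short_tube 0.98 min [ 0.505 -0.253  0.02 ] max [ 0.577 -0.146  0.054]
   rect ((543.8815307617188, -200.61595153808594), (117.8276138305664, 45.40642547607422), 67.72952270507812) [[501.0, -247.0], [543.0, -264.0], [587.0, -155.0], [545.0, -137.0]] ztop 0.051443406861885
top tape_roll 0.96 min [0.68  0.173 0.02 ] max [0.772 0.261 0.053]
top phone 0.76 min [ 0.74  -0.024  0.003] max [0.81  0.109 0.016]
top cork_jar 0.86 min [ 0.722 -0.144  0.028] max [ 0.771 -0.096  0.115]
top carton 0.96 min [0.568 0.401 0.024] max [0.684 0.549 0.076]
top scissors 0.74 min [ 0.444 -0.544 -0.   ] max [ 0.617 -0.466  0.017]
top spray_bottle 0.9 min [ 0.701 -0.257  0.037] max [ 0.741 -0.207  0.173]
```

View pics/b_top.png

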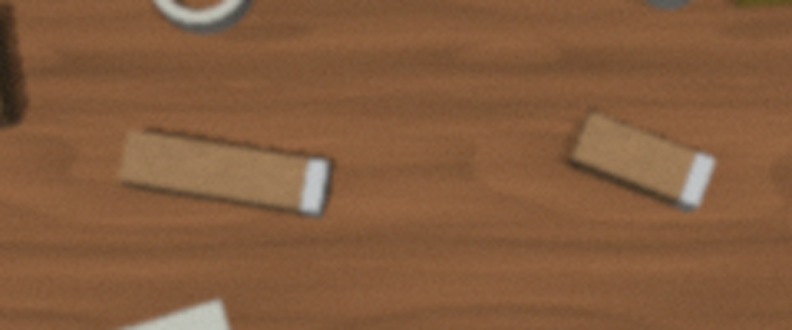

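View pics/b_side.png

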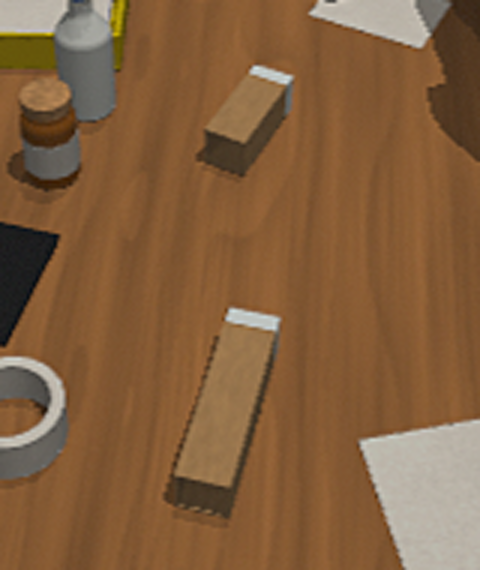

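Run:
```python
from h import *
for n in ["side","top"]:
    get_image(n)
    for t in ["long_tube_foot","long_tube_mouth"]:
        print(n,t,[(round(o["conf"],2),[int(v) for v in o["bbox"]]) for o in recognise(t,n)])
    c=calibration(n); print("cam", -R.from_rotvec(c["rvec"]).inv().apply(c["tvec"]), R.from_rotvec(c["rvec"]).as_matrix().round(2).tolist())
```

```text
side long_tube_foot [(0.95, [257, 220, 292, 292])]
side long_tube_mouth [(0.65, [255, 227, 290, 292])]
cam [0.49329321 0.8713873  0.94677475] [[-0.99, -0.11, -0.02], [-0.06, 0.71, -0.71], [0.09, -0.7, -0.71]]
top long_tube_foot [(0.62, [157, 198, 224, 227])]
top long_tube_mouth [(0.82, [158, 199, 220, 229])]
cam [ 0.32613059 -0.00352155  1.41121569] [[-0.01, -1.0, 0.0], [-0.98, 0.01, -0.2], [0.2, -0.0, -0.98]]
```

```bash
cat >> h.py <<'E'
def Rt(yaw,tilt): # tool: y down, x=yaw dir; tilt about tool x
    return R.from_euler("xyz",[-np.pi/2,0,yaw])*R.from_rotvec([tilt,0,0])
def rel(p0,R0,p,Rq):
    return np.r_[R0.inv().apply(np.array(p)-p0)*1000,(R0.inv()*Rq).as_rotvec()]
def cur():
    s=state(); return s["tcp_pos"],R.from_euler("xyz",s["eef_rot"])
E
python3 - <<'E'
from h import *
p,r=cur(); print(state()["clock"])
for q in [([.43,-.1,.28]),([.55,.25,.28])]: print(rel(p,r,q,Rt(np.radians(-9),0)).round(3))
E
```

```text
1.75
[-386.25   -74.559  371.377    0.      -1.071   -0.   ]
[-675.542  -74.548  602.051    0.      -1.071   -0.   ]
```

>>> {"api": "play_rows", "payload": {"commands": [[[-20, -40, 20, 0, 0, 0, 100], [-70, -75, 70, 0, -0.13, 0, 100], [-120, -75, 120, 0, -0.26, 0, 100], [-170, -75, 170, 0, -0.39, 0, 100], [-225, -75, 220, 0, -0.52, 0, 100], [-280, -75, 270, 0, -0.65, 0, 100], [-335, -75, 320, 0, -0.78, 0, 100], [-386, -75, 371, 0, -0.9, 0, 100]]], "grip_force": 25}}

```text
clock: 2.75
tcp_pos: [0.399, -0.1682, 0.2807]
eef_rot: [-1.571, -0.001, -0.324]
force: [0.4, -1.2, 0.3]
width: 0.0943
```

Run:
```python
from h import *
s=state();p,r=cur(); print(s["clock"],p,s["eef_rot"],s["joints"].round(2))
print(rel(p,r,[.55,.25,.28],Rt(np.radians(-9),0)).round(3))
```

```text
2.75 [ 0.39895368 -0.16824195  0.28073956] [-1.57128825e+00 -8.08241529e-04 -3.24152072e-01] [ 0.76  0.   -0.43  1.95  0.    1.18  0.  ]
[ 9.9670e+00  5.2900e-01  4.4457e+02  1.0000e-03 -1.6700e-01  1.0000e-03]
```

>>> {"api": "play_rows", "payload": {"commands": [[[2, 0, 60, 0, 0, 0, 100], [4, 0, 120, 0, -0.05, 0, 100], [5, 0, 180, 0, -0.1, 0, 100], [6, 0, 240, 0, -0.15, 0, 100], [8, 0, 300, 0, -0.167, 0, 100], [9, 0, 360, 0, -0.167, 0, 100], [10, 0, 415, 0, -0.167, 0, 100], [10, 0, 440, 0, -0.167, 0, 100]]]}}

```text
clock: 3.75
tcp_pos: [0.5497, 0.2462, 0.28]
eef_rot: [-1.57, 0.001, -0.159]
force: [0.2, 0.1, 0.7]
width: 0.094
```

Run:
```python
from h import *
s=state();p,r=cur(); print(s["clock"],p,s["eef_rot"],s["joints"].round(2),s["qd"].round(2))
c=calibration("wrist"); q,d=get_image("wrist"); cv2.imwrite("pics/c_wrist.png",q)
o=outline_of("long_tube","wrist"); print([(round(a["conf"],2),a["bbox"]) for a in o])
np.savez("w1.npz",d=d,m=o[0]["mask"] if o else 0,**c)
A=R.from_rotvec(c["rvec"]).as_matrix(); print("campos",-A.T@c["tvec"],A.round(2).tolist())
if o:
    m=cv2.erode(o[0]["mask"].astype(np.uint8),np.ones((3,3)))>0
    v,u=np.nonzero(m&(d>0)); z=d[v,u]
    x=(u-c["cx"])/c["fx"];y=(v-c["cy"])/c["fy"];th=np.hypot(x,y);k=np.tan(th)/np.maximum(th,1e-9)
    P=(np.c_[x*k*z,y*k*z,z]-c["tvec"])@A
    zt=np.percentile(P[:,2],90); top=P[P[:,2]>zt-.006]
    rr=cv2.minAreaRect((top[:,:2]*1000).astype(np.float32)); print(zt,rr,cv2.boxPoints(rr).round(1).tolist())
```

```text
3.75 [0.54974199 0.2461995  0.28001337] [-1.56982487e+00  1.02819183e-03 -1.58596742e-01] [ 0.09  0.41 -0.75  1.56  0.28  1.29 -0.86] [-0.36  0.26  0.04 -0.32  0.17  0.12 -0.31]
[(0.83, [235.4, 138.4, 277.0, 261.7]), (0.64, [282.0, 342.9, 307.8, 355.1])]
campos [0.5622467  0.32427334 0.4591201 ] [[0.99, -0.16, -0.0], [-0.15, -0.95, 0.27], [-0.04, -0.27, -0.96]]
0.048625390971276515 ((537.6232299804688, 195.33145141601562), (188.56878662109375, 46.42476272583008), 80.5157699584961) [[499.20001220703125, 106.19999694824219], [545.0, 98.5], [576.0999755859375, 284.5], [530.2999877929688, 292.20001220703125]]
```

View pics/c_wrist.png

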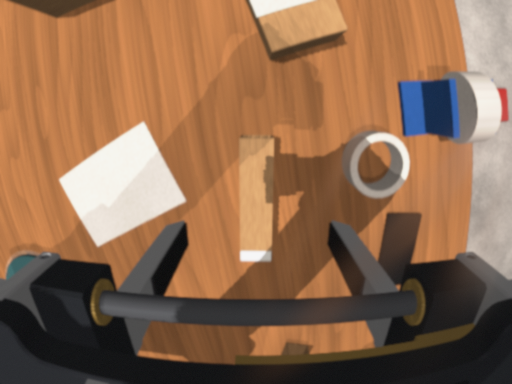

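```bash
cat >> h.py <<'E'
YAW=np.radians(-9.3); foot=np.array([.522,.1013,0]); a=np.array([-np.sin(YAW),np.cos(YAW),0]); Z=np.array([0,0,1.])
def tcp(s,h,tilt,lat=0):  # grasp at s along, height h above bench
    Rq=Rt(YAW,tilt); return foot+s*a+h*Z+.019*Rq.apply([0,1,0]),Rq
E
python3 - <<'E'
from h import *
p,r=cur()
print(r.apply([0,0,1]),a)
for s,h,t in [(.15,.15,-.35),(.15,.15,-.7),(.15,.028,-.7)]:
    P,Q=tcp(s,h,t); print(P.round(3),rel(p,r,P,Q).round(3))
E
```

```text
[0.15698159 0.98760076 0.00123071] [0.16160382 0.98685572 0.        ]
[0.545 0.243 0.132] [-3.50800e+00  1.47799e+02 -3.97400e+00 -3.51000e-01  5.00000e-03
 -0.00000e+00]
[0.544 0.237 0.135] [-3.53900e+00  1.44476e+02 -9.69400e+00 -7.01000e-01  5.00000e-03
  0.00000e+00]
[0.544 0.237 0.013] [-3.37700e+00  2.66476e+02 -9.84500e+00 -7.01000e-01  5.00000e-03
  0.00000e+00]
```

>>> {"api": "play_rows", "payload": {"commands": [[[-1, 20, -1, -0.1, 0, 0, 100], [-2, 40, -3, -0.2, 0.005, 0, 100], [-3, 60, -4, -0.3, 0.005, 0, 100], [-3, 80, -6, -0.4, 0.005, 0, 100], [-3.5, 100, -8, -0.5, 0.005, 0, 100], [-3.5, 120, -9, -0.6, 0.005, 0, 100], [-3.5, 144, -10, -0.7, 0.005, 0, 100], [-3.5, 144, -10, -0.7, 0.005, 0, 100]]]}}

```text
clock: 4.85
tcp_pos: [0.5435, 0.2336, 0.134]
eef_rot: [-2.274, 0.002, -0.164]
force: [-0.7, -0.3, 0.5]
width: 0.0941
```

Run:
```python
from h import *
s=state();p,r=cur(); print(s["clock"],p,r.as_matrix().round(3).tolist(),s["joints"].round(2),s["qd"].round(2))
P,Q=tcp(.15,.028,-.7); print(rel(p,r,P,Q).round(3)); P,Q=tcp(.15,.15,-.7); print(rel(p,r,P,Q).round(3))
```

```text
4.85 [0.54351192 0.23360684 0.13400011] [[0.987, -0.108, 0.123], [-0.164, -0.637, 0.753], [-0.002, -0.763, -0.646]] [-0.38  0.81 -0.52  1.4   0.7   1.69 -1.2 ] [ 0.04 -0.07 -0.02 -0.01 -0.02 -0.02  0.01]
[ 4.3500e-01  8.9563e+01  8.0747e+01  3.0000e-03  0.0000e+00 -3.0000e-03]
[ 1.410e-01 -3.522e+00  1.886e+00  3.000e-03  0.000e+00 -3.000e-03]
```

>>> {"api": "play_rows", "payload": {"commands": [[[0, 12, 11, 0, 0, 0, 100], [0, 26, 24, 0, 0, 0, 100], [0, 40, 36, 0, 0, 0, 100], [0, 54, 49, 0, 0, 0, 100], [0, 66, 60, 0, 0, 0, 100], [0, 78, 71, 0, 0, 0, 100], [0, 88, 79, 0, 0, 0, 100], [0, 88, 79, 0, 0, 0, 100]]]}}

```text
clock: 5.85
tcp_pos: [0.5451, 0.2373, 0.0173]
eef_rot: [-2.272, -0.001, -0.166]
force: [-0.2, 0.6, 0.2]
width: 0.0939
```

Run:
```python
from h import *
s=state();p,r=cur(); print(s["clock"],p,r.as_matrix().round(3).tolist(),s["joints"].round(2),s["force"])
P,Q=tcp(.15,.028,-.7); print(rel(p,r,P,Q).round(3))
q,d=get_image("side"); cv2.imwrite("pics/d_side.png",cv2.resize(q[120:310,170:360],None,fx=3,fy=3,interpolation=cv2.INTER_CUBIC))
```

```text
5.85 [0.54513837 0.2372916  0.01728524] [[0.986, -0.106, 0.126], [-0.165, -0.636, 0.754], [0.001, -0.764, -0.645]] [-0.4   0.97 -0.49  1.42  0.75  1.56 -1.29] [-0.1595124   0.62054486  0.17781424]
[-8.590e-01  3.037e+00  2.319e+00  1.000e-03 -3.000e-03 -2.000e-03]
```

View pics/d_side.png

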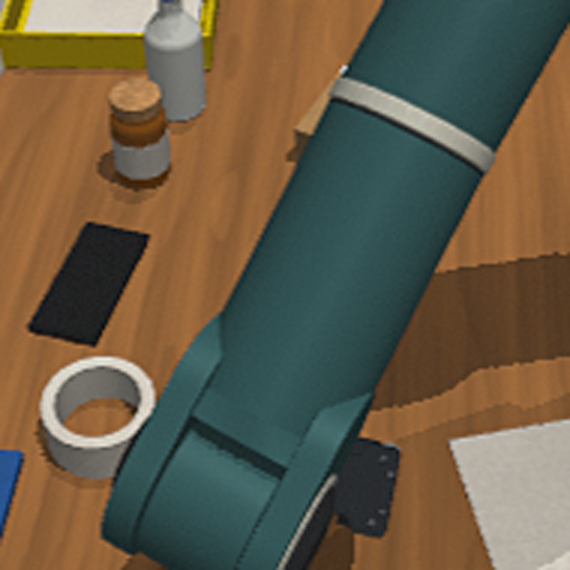

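>>> {"api": "play_rows", "payload": {"commands": [[[0, 2, 1, 0, 0, 0, 70], [0, 2, 1, 0, 0, 0, 60], [0, 2, 1, 0, 0, 0, 50], [0, 2, 1, 0, 0, 0, 40], [0, 2, 1, 0, 0, 0, 40], [0, 2, 1, 0, 0, 0, 40], [0, 2, 1, 0, 0, 0, 40], [0, 2, 1, 0, 0, 0, 40]]], "grip_force": 22}}

```text
clock: 6.9
tcp_pos: [0.5454, 0.237, 0.0161]
eef_rot: [-2.271, -0.002, -0.166]
force: [-0.4, -0.1, 1.8]
width: 0.0479
```

Run:
```python
from h import *
s=state();p,r=cur(); print(s["clock"],p,s["eef_rot"],s["joints"].round(2),s["force"],s["width"])
G=p-.019*r.apply([0,1,0]); piv=foot
sv=(G-piv)@a; h=G[2]; print("grasp s,h",sv,h)
# arc: tube elevation e
prev=None
for e in np.radians([0,10,20,30,40,50,60,70,80,90]):
    lift=.002*min(1,e/.2)
    Gw=piv+a*(sv*np.cos(e)-h*np.sin(e))+Z*(sv*np.sin(e)+h*np.cos(e)+lift)
    lat=(G-piv)-a*sv-Z*h; Gw=Gw+lat
    xw=np.array([np.cos(YAW),np.sin(YAW),0])
    Q=R.from_rotvec(xw*e)*r
    P=Gw+.019*Q.apply([0,1,0])
    print(round(np.degrees(e)),rel(p,r,P,Q).round(3))
```

```text
6.9 [0.54542692 0.23704054 0.01611335] [-2.27075335e+00 -1.66468511e-03 -1.65633926e-01] [-0.4   0.97 -0.49  1.42  0.75  1.55 -1.29] [-0.41484671 -0.13601777  1.75340589] 0.04793345716774563
grasp s,h 0.14998172942514648 0.030645860156776655
0 [-0.  0.  0.  0.  0. -0.]
10 [ 5.9000e-02 -1.6292e+01 -2.0115e+01  1.7500e-01 -0.0000e+00  1.0000e-03]
20 [ 1.2600e-01 -2.7919e+01 -4.1579e+01  3.4900e-01 -0.0000e+00  1.0000e-03]
30 [ 2.0200e-01 -3.5478e+01 -6.4540e+01  5.2400e-01 -0.0000e+00  2.0000e-03]
40 [ 2.8600e-01 -3.8936e+01 -8.8465e+01  6.9800e-01 -1.0000e-03  3.0000e-03]
50 [ 3.74000e-01 -3.81860e+01 -1.12627e+02  8.73000e-01 -1.00000e-03
  3.00000e-03]
60 [ 4.63000e-01 -3.32520e+01 -1.36292e+02  1.04700e+00 -1.00000e-03
  4.00000e-03]
70 [ 5.52000e-01 -2.42840e+01 -1.58741e+02  1.22200e+00 -1.00000e-03
  4.00000e-03]
80 [ 6.37000e-01 -1.15540e+01 -1.79291e+02  1.39600e+00 -1.00000e-03
  5.00000e-03]
90 [ 7.16000e-01  4.55200e+00 -1.97318e+02  1.57100e+00 -1.00000e-03
  6.00000e-03]
```

>>> {"api": "play_rows", "payload": {"commands": [[[0, -4.5, -4, 0.04, 0, 0, 40], [0, -9, -10, 0.087, 0, 0, 40], [0, -16, -20, 0.175, 0, 0, 40], [0, -22.5, -31, 0.262, 0, 0, 40], [0, -28, -41.5, 0.349, 0, 0, 40], [0, -32, -53, 0.436, 0, 0, 40], [0, -35.5, -64.5, 0.524, 0, 0, 40], [0, -35.5, -64.5, 0.524, 0, 0, 40]]]}}

```text
clock: 7.9
tcp_pos: [0.5418, 0.2088, 0.0863]
eef_rot: [-1.745, -0.004, -0.169]
force: [-0.3, 0.1, -1.3]
width: 0.0478
```

```bash
cat > st.py <<'E'
from h import *
import sys
s=state();p,r=cur(); print(s["clock"],p,s["eef_rot"],s["joints"].round(2),s["force"].round(1),s["moment"].round(1),s["width"])
t=r.as_matrix()[:,1]; e=np.arctan2(t@a,-t[2])+0.7; sv0,h0=.150,.0306
print("elev",np.degrees(e))
G=p-.019*t; Ge=foot+a*(sv0*np.cos(e)-h0*np.sin(e))+Z*(sv0*np.sin(e)+h0*np.cos(e)); 
print("grasp offset from ideal arc (mm): along,up,lat",((G-Ge)@a*1000).round(1),((G-Ge)[2]*1000).round(1),((G-Ge)@[np.cos(YAW),np.sin(YAW),0]*1000).round(1))
lift=.002
for d in map(float,sys.argv[1:]):
    e2=np.radians(d); Q=Rt(YAW,e2-.7)
    P=foot+a*(sv0*np.cos(e2)-h0*np.sin(e2))+Z*(sv0*np.sin(e2)+h0*np.cos(e2)+lift)+.019*Q.apply([0,1,0])
    print(d,rel(p,r,P,Q).round(3))
for n in ["side","top"]:
    q,dd=get_image(n); cv2.imwrite(f"pics/{n}_{s['clock']:.2f}.png",q)
E
python3 st.py 30 40 50 60
```

```text
7.9 [0.54182643 0.20877317 0.0862566 ] [-1.74520685 -0.00441598 -0.16901033] [ 0.01  0.64 -0.69  1.73  0.59  1.1  -1.1 ] [-0.3  0.1 -1.3] [ 0.2 -0.1 -0. ] 0.04778014889683089
elev 30.112539775264885
grasp offset from ideal arc (mm): along,up,lat -1.8 3.2 2.1
30.0 [-2.218e+00  1.084e+00  2.212e+00 -2.000e-03 -7.000e-03  3.000e-03]
40.0 [-2.0300e+00 -1.3917e+01 -1.6746e+01  1.7300e-01 -7.0000e-03  4.0000e-03]
50.0 [-1.8370e+00 -2.5398e+01 -3.8021e+01  3.4700e-01 -7.0000e-03  4.0000e-03]
60.0 [-1.6440e+00 -3.3010e+01 -6.0966e+01  5.2200e-01 -6.0000e-03  5.0000e-03]
```

>>> {"api": "play_rows", "payload": {"commands": [[[0, -3, -3, 0.04, 0, 0, 40], [0, -7, -8, 0.087, 0, 0, 40], [0, -14, -17, 0.173, 0, 0, 40], [0, -20, -27, 0.26, 0, 0, 40], [0, -25.5, -38, 0.347, 0, 0, 40], [0, -30, -49.5, 0.436, 0, 0, 40], [0, -33, -61, 0.522, 0, 0, 40], [0, -33, -61, 0.522, 0, 0, 40]]]}}

```text
clock: 9.0
tcp_pos: [0.5327, 0.1568, 0.1283]
eef_rot: [-1.222, -0.001, -0.168]
force: [1.3, -1.3, 5.3]
width: 0.048
```

```bash
python3 st.py 60 70 80 85 90
```

```text
9.0 [0.53270086 0.15676627 0.12832658] [-1.22195891 -0.00135517 -0.16834792] [ 0.65  0.55 -1.01  1.95  0.21  0.74 -0.57] [ 1.3 -1.3  5.3] [-0.6 -0.4 -0. ] 0.0479618557113366
elev 60.093225595639794
grasp offset from ideal arc (mm): along,up,lat 1.7 0.9 1.5
60.0 [-1.586 -1.469 -1.074 -0.002 -0.005  0.003]
70.0 [-1.4370e+00 -1.6463e+01 -2.0038e+01  1.7300e-01 -5.0000e-03  4.0000e-03]
80.0 [-1.2880e+00 -2.7937e+01 -4.1317e+01  3.4700e-01 -5.0000e-03  4.0000e-03]
85.0 [-1.2150e+00 -3.2240e+01 -5.2625e+01  4.3500e-01 -4.0000e-03  4.0000e-03]
90.0 [-1.1440e+00 -3.5542e+01 -6.4265e+01  5.2200e-01 -4.0000e-03  5.0000e-03]
```

Run:
```python
import cv2,numpy as np
t=cv2.imread("pics/top_9.00.png"); s=cv2.imread("pics/side_9.00.png")
f=lambda q:cv2.resize(q,(390,390),interpolation=cv2.INTER_CUBIC)
cv2.imwrite("pics/e.png",np.hstack([f(t[120:270,120:270]),f(s[120:310,170:360])]))
```

```text
(no output)
```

View pics/e.png

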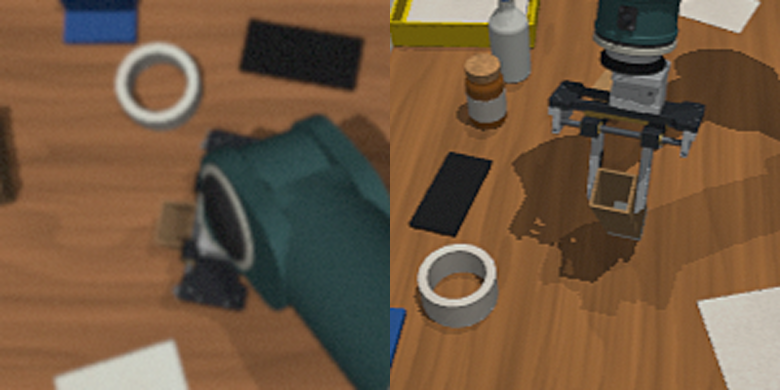

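>>> {"api": "play_rows", "payload": {"commands": [[[0, -4, -4, 0.043, 0, 0, 40], [0, -9, -9.5, 0.087, 0, 0, 40], [0, -16.5, -20, 0.173, 0, 0, 40], [0, -22.5, -30.5, 0.26, 0, 0, 40], [0, -28, -41.5, 0.347, 0, 0, 40], [0, -32.2, -52.6, 0.435, 0, 0, 40], [0, -34.2, -59, 0.485, 0, 0, 40], [0, -35.5, -64.3, 0.522, 0, 0, 40]]]}}

```text
clock: 10.1
tcp_pos: [0.5199, 0.0862, 0.1392]
eef_rot: [-0.701, -0.001, -0.165]
force: [-0.1, 0.5, -1.5]
width: 0.048
```

```bash
python3 st.py 90;  python3 - <<'E'
import cv2,numpy as np,glob,os
g=lambda n:cv2.imread(max(glob.glob(f"pics/{n}_*.png"),key=os.path.getmtime))
t=g("top");s=g("side")
f=lambda q:cv2.resize(q,(390,390),interpolation=cv2.INTER_CUBIC)
cv2.imwrite("pics/f.png",np.hstack([f(t[120:270,120:270]),f(s[120:310,170:360])]))
E
```

```text
10.1 [0.51991633 0.08623218 0.13924284] [-0.70057066 -0.00071149 -0.16474727] [ 1.19  0.91 -1.24  2.01 -0.05  0.71  0.01] [-0.1  0.5 -1.5] [-0.9  0.1  0. ] 0.0480307379070716
elev 89.96718581118166
grasp offset from ideal arc (mm): along,up,lat 0.8 1.5 0.3
90.0 [-0.376 -0.993 -0.161  0.001 -0.001  0.002]
```

View pics/f.png

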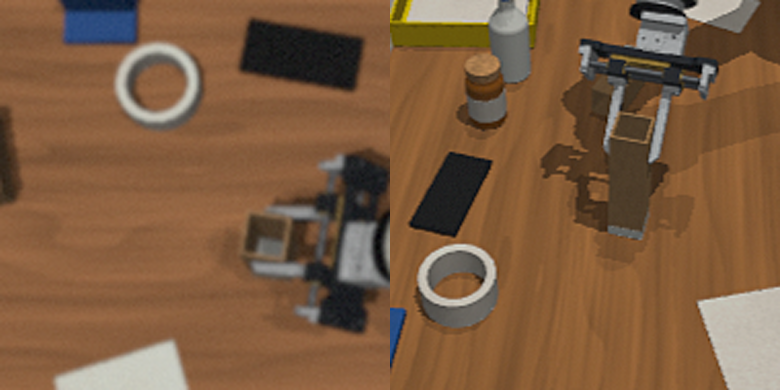

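>>> {"api": "play_rows", "payload": {"commands": [[[0, 0.4, -0.5, 0, 0, 0, 40], [0, 0.8, -1, 0, 0, 0, 40], [0, 1.3, -1.5, 0, 0, 0, 40], [0, 1.6, -2, 0, 0, 0, 40], [0, 1.6, -2, 0, 0, 0, 40], [0, 1.6, -2, 0, 0, 0, 40], [0, 1.6, -2, 0, 0, 0, 40], [0, 1.6, -2, 0, 0, 0, 40]]]}}

```text
clock: 11.2
tcp_pos: [0.5204, 0.0872, 0.1386]
eef_rot: [-0.702, -0.003, -0.164]
force: [-4.3, -5.1, 24.5]
width: 0.0478
```

```bash
python3 st.py 90;  python3 - <<'E'
from h import *
for n in ["side","top"]:
    q,d=get_image(n);c=calibration(n);o=outline_of("long_tube",n)
    if not o: print(n,"none");continue
    m=cv2.erode(o[0]["mask"].astype(np.uint8),np.ones((2,2)))>0; P=pts(d,m,c)
    print(n,o[0]["conf"],o[0]["bbox"],np.percentile(P,[2,50,98],axis=0).round(3).tolist())
    if n=="side":
        # front face: points within 0.02..0.13 height, fit plane normal
        # take face by position along a
        al=(P-foot)@a; F=P[(P[:,2]>.02)&(P[:,2]<.17)&(al>-.015)&(al<.015)]
        ct=F.mean(0); n_=np.linalg.svd(F-ct)[2][2]; print(len(F),ct,n_, "tilt",np.degrees(np.arcsin(n_[2])))
E
```

```text
11.2 [0.52039834 0.08718953 0.13862767] [-0.70222254 -0.00277422 -0.16379487] [ 1.19  0.9  -1.24  2.01 -0.05  0.7   0.01] [-4.3 -5.1 24.5] [2.5 0.4 0.9] 0.04779265490767376
elev 89.87263776387015
grasp offset from ideal arc (mm): along,up,lat 1.6 0.8 0.6
90.0 [-6.940e-01 -2.172e+00 -3.520e-01  2.000e-03  1.000e-03  3.000e-03]
side none
top 0.58 [210.9, 200.0, 235.6, 223.3] [[0.491, 0.051, 0.014], [0.529, 0.08, 0.131], [0.542, 0.102, 0.193]]
```

>>> {"api": "play_rows", "payload": {"commands": [[[0, -0.6, 0.8, 0, 0, 0, 40], [0, -1, 1.2, 0, 0, 0, 40], [0, -1, 1.2, 0, 0, 0, 40], [0, -1, 1.2, 0, 0, 0, 53], [0, -1, 1.2, 0, 0, 0, 56], [0, -1, 1.2, 0, 0, 0, 62], [0, -1, 1.2, 0, 0, 0, 70], [0, -1, 1.2, 0, 0, 0, 80]]]}}

```text
clock: 12.5
tcp_pos: [0.5199, 0.0858, 0.1385]
eef_rot: [-0.703, -0.002, -0.166]
force: [-0.0, 0.9, -0.2]
width: 0.0722
```

```bash
python3 st.py 90;  python3 - <<'E'
import cv2,numpy as np,glob,os
g=lambda n:cv2.imread(max(glob.glob(f"pics/{n}_*.png"),key=os.path.getmtime))
t=g("top");s=g("side")
f=lambda q:cv2.resize(q,(390,390),interpolation=cv2.INTER_CUBIC)
cv2.imwrite("pics/g.png",np.hstack([f(t[150:250,160:260]),f(s[150:280,220:350])]))
E
```

```text
12.5 [0.51993967 0.08580384 0.13849458] [-0.70271607 -0.00159207 -0.16569488] [ 1.19  0.9  -1.24  2.01 -0.05  0.71  0.01] [-0.   0.9 -0.2] [-0.7  0.   0. ] 0.0721901262806728
elev 89.84412613861363
grasp offset from ideal arc (mm): along,up,lat 0.1 0.7 0.4
90.0 [-4.670e-01 -1.157e+00  6.790e-01  3.000e-03 -1.000e-03  4.000e-03]
```

View pics/g.png

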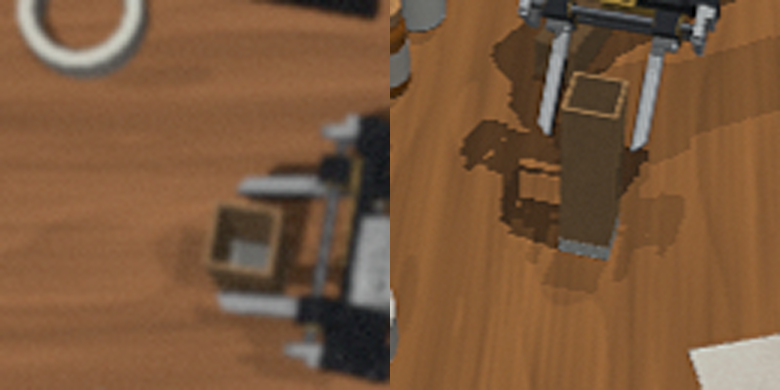

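>>> {"api": "play_rows", "payload": {"commands": [[[0, -5, 0, 0, 0, 0, 95], [0, -15, 0, 0, 0, 0, 100], [0, -28, 0, 0, 0, 0, 100], [0, -42, 0, 0, 0, 0, 100], [0, -58, 0, 0, 0, 0, 100], [0, -74, 0, 0, 0, 0, 100], [0, -90, 0, 0, 0, 0, 100], [0, -105, 0, 0, 0, 0, 100]]]}}

```text
clock: 13.6
tcp_pos: [0.5065, 0.0059, 0.2071]
eef_rot: [-0.703, -0.002, -0.166]
force: [-0.2, -0.2, 0.6]
width: 0.0942
```

```bash
python3 st.py
python3 - <<'E'
from h import *
for n in ["side","top"]:
    q,d=get_image(n);c=calibration(n)
    cv2.imwrite(f"pics/z_{n}.png",q)
    for t in ["long_tube","short_tube","cork_jar","spray_bottle","phone","tape_roll"]:
        o=outline_of(t,n)
        if not o: print(n,t,"none");continue
        m=cv2.erode(o[0]["mask"].astype(np.uint8),np.ones((3,3)))>0; P=pts(d,m,c)
        print(n,t,round(o[0]["conf"],2),np.percentile(P,[2,98],axis=0).round(3).tolist())
        if n=="side" and t=="long_tube":
            al=(P-foot)@a; F=P[(P[:,2]>.02)&(P[:,2]<.17)&(al<.02)]
            ct=F.mean(0); n_=np.linalg.svd(F-ct)[2][2]; print(len(F),ct,n_,"tilt",np.degrees(np.arcsin(n_[2])))
E
```

```text
13.6 [0.50651228 0.00590836 0.20708329] [-0.70292111 -0.00172963 -0.16584977] [ 1.34  0.77 -1.25  1.93 -0.18  0.95  0.14] [-0.2 -0.2  0.6] [-0.7  0.1  0. ] 0.09417629817557546
elev 89.83235201610977
grasp offset from ideal arc (mm): along,up,lat -81.0 69.3 0.1
side long_tube 0.73 [[0.496, 0.054, 0.011], [0.542, 0.107, 0.188]]
754 [0.51876619 0.09605285 0.10682952] [0.67501477 0.72593993 0.13178115] tilt 7.572530556103527
side short_tube 0.78 [[0.51, -0.245, -0.001], [0.585, -0.136, 0.049]]
side cork_jar 0.71 [[0.727, -0.134, 0.015], [0.774, -0.088, 0.11]]
side spray_bottle 0.92 [[0.704, -0.233, 0.011], [0.757, -0.201, 0.167]]
side phone 0.59 [[0.743, -0.016, 0.004], [0.812, 0.119, 0.011]]
side tape_roll 0.93 [[0.683, 0.181, 0.006], [0.771, 0.272, 0.048]]
top long_tube 0.6 [[0.49, 0.052, 0.014], [0.541, 0.099, 0.192]]
top short_tube 0.65 [[0.445, -0.543, -0.001], [0.624, -0.462, 0.017]]
top cork_jar 0.56 [[0.723, -0.142, 0.034], [0.77, -0.098, 0.115]]
top spray_bottle 0.77 [[0.701, -0.256, 0.028], [0.743, -0.207, 0.172]]
top phone 0.75 [[0.739, -0.024, 0.004], [0.812, 0.11, 0.016]]
top tape_roll none
```

View pics/z_side.png

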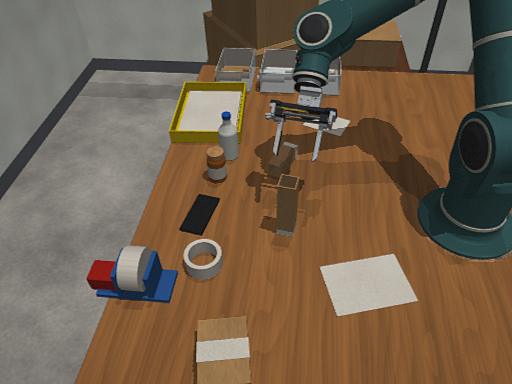

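Run:
```python
from h import *
q,d=get_image("side");c=calibration("side");o=outline_of("long_tube","side")
m=o[0]["mask"]; P=pts(d,m,c); L=np.array([np.cos(YAW),np.sin(YAW),0])
for z in np.arange(.02,.19,.02):
    k=abs(P[:,2]-z)<.01; al=(P[k]-foot)@a*1000; la=(P[k]-foot)@L*1000
    print(round(z,2),k.sum(),"front",np.percentile(al,[50,75,90]).round(1),"lat",np.percentile(la,[5,95]).round(1))
F=P[(P[:,2]>.02)&(P[:,2]<.175)]; F=F[(((F-foot)@a)>-.006)&(np.abs((F-foot)@L)<.017)]
print(np.polyfit(F[:,2],(F-foot)@a,1),len(F))
print(state()["clock"],state()["force"])
```

```text
0.02 90 front [0.4 1.9 3. ] lat [-23.7  20.6]
0.04 90 front [0.5 1.5 2.5] lat [-23.8  19. ]
0.06 99 front [0.4 1.6 2.6] lat [-23.7  20.9]
0.08 99 front [0.3 1.3 2.2] lat [-23.7  21.6]
0.1 105 front [0.5 1.4 2.5] lat [-23.7  21.7]
0.12 110 front [0.4 1.5 2.2] lat [-23.9  21.6]
0.14 114 front [0.1 1.4 2.2] lat [-23.9  20.3]
0.16 199 front [-2.4  0.9  2.3] lat [-23.6  20.8]
0.18 223 front [-11.3   0.6   1.6] lat [-23.8  21.9]
[0.00022234 0.00069754] 478
14.5 [0.24778825 0.29013815 0.67166506]
```

The front face is vertical to about 0.01° in the fit and the sides show no lean, so I'm handing in.

```bash
python3 -c "
from rig import *
print(hand_in()); print(state()['clock'])"
```

```text
the job is handed in; nothing more can be done
None
the job is handed in; nothing more can be done
```

The long tube now stands by itself on its closed end with its mouth up, and I handed the job in at about 14.5 s of the 38 s allowed. I gripped it near the mouth at 22 N and tipped it through 90° with the closed end's lower edge as the pivot. Then I lowered it onto its base, released it and backed the gripper about 105 mm away.

**Last checks:**
- **Upright:** from the side camera's depth, the front face is vertical to well under 0.1° and the sides show no lean. The highest points measured were 188 to 192 mm, against 190 mm expected.
- **Position:** the closed end's centre is about 24 mm from where it began.
- **Released:** the wrist force was under 1 N after the gripper backed away.
- **Other things:** the short tube, jar, bottle, phone and tape roll measured within about 3 mm of where they were at the start. I did not re-measure the carton or scissors, but the arm stayed well away from both.

**Failed or disagreed:**
- **Lowering force:** lowering the tube briefly pressed it on the bench with about 25 N. I backed off before opening the fingers. With the 22 N grip that is an estimated 70 N on the card, under the 90 N limit; I had no direct reading.
- **First plane fit:** it gave 7.6° because it mixed two faces of the tube, so I replaced it with the fit above.
- **Camera and network mismatches:** the top and side cameras disagreed by about 8 mm along the tube at the start, so I used the wrist view, which fell between them. In the last top view the network labelled the scissors as the short tube and missed the tape roll, so those two checks come from the side view only.

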